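# Clamp the sample holder with the swing strap and cam lever

## Robot

A 7-joint arm with a two-finger parallel gripper is mounted at the origin on the work surface. World frame = base frame: x ahead of the robot, y to its left, z up, the work surface at z = 0. Lengths are in m, angles in rad, forces in N, time in s.
With the tool pointing down it reaches from about 0.35 to 0.9 m from the base axis. Payload 8.1 kg.
Tool frame: the origin (TCP) lies midway between the tips of the shut fingers; the grasp point (between the pads) lies manip.hold_point_z behind it (manip.hold_point_z is the distance from the TCP to the grasp point, in m); y points along the fingers, x is the direction in which the jaws open and shut, and the axes are right-handed (so a half turn about y gives the same grasp; the last joint's range is limited). The gripper opens to 85 mm and grips with 20 to 120 N. Pads are 22 mm wide; open, the fingers measure 114 mm over their backs; the gripper's body (76 mm by 85 mm) begins 54 mm behind the grasp point. The pads swing forward as they close: fully open they stand 13 mm farther back than shut.
Start: joints at [-0.103, 0.434, 0.025, 1.573, -0.012, 1.134, -0.075], TCP at [0.625, -0, 0.231] pointing down, gripper open.
Joint ranges: [-2.62, 2.62], [-0.44, 2.09], [-1.27, 1.32], [0.08, 2.57], [-1.32, 4.46], [0.12, 2], [-2.74, 2.74]. Speed limits (rad/s): [2.22, 2.22, 3.01, 3.01, 3.14, 3.14, 3.14].

## Interface

Orientations are given as a 3x3 rotation matrix whose columns are the frame's x, y, z axes.
In Python, from cell import manip gives the robot as it stands.
- The arm moves only by the tool carry_out, never from a script. Its argument "rows" is a list of rows, each an object with "linear": the shift along the tool's x, y, z as a fraction of full scale, a list of three; "delta_rot": the turn, a rotation vector about the tool's x, y, z as a fraction of full scale, a list of three; "gripper": the gripper's target within -1 to 1 (shut at 1, half-way at 0, fully open at -1). A call has 1 to 8 rows; each row shifts and turns the pose as measured when the row begins, along the tool's axes as they then stand; what a row does not reach is not made up. Full scale, the value 1, is 2 cm for a shift and 4 degrees for a turn. A row lasts 1/8 s, in which the tool goes at most 62.5 mm and 10.7 degrees, less where a joint would pass 70% of its speed; a pose out of reach is approached as far as the arm can. A call with a number of a shift or a turn outside -1 to 1 is refused whole. A call with a gripper value outside its range is refused whole. The fingers move at their own pace and stop on an object; the grip force is fixed at half the most. Time passes only in rows, so rows that do not move let the fingers close. It gives the time, the measured TCP pose, the force and the opening at its end, in the units of the state.
- manip.state(): the state, without advancing time (a new reading comes with each control period).
- manip.camera(name): name is "scene" or "side" or "wrist"; returns the picture (384x512x3 uint8, red, green, blue); there is no depth.
- manip.camera_model(name): a dict with "fx", "fy", "cx", "cy" (pixels), "rvec" (rotation vector, rad) and "tvec" (3), from world to camera coordinates, as OpenCV has them. Camera axes: x right, y down, z forward; pixel columns grow to the right and rows downward; lengths in m; the calibration is good to about 2 mm. A picture is of the moment at which its call begins: read the wrist's pose just before it. camera_model takes no time and is no camera call; for the wrist camera it gives the pose at the moment of the call.
- manip.job_done(): hands the job in, once; it reports no verdict.
Trained networks look in the newest picture that a camera, given by its name, has taken for a name from the list of things; names that differ only in an ending like _2 or _b are one class to them, and where a whole thing is asked for, a point or a joint stands for the part that bears it (a point fixed in the world has none). Each returns a list of dicts, best first, with "confidence" (0 to 1); they miss things now and then, are a little off and sometimes report something else, mostly with a low value. They report only what shows in the picture. A call takes as long as a camera call. They do not tell look-alikes from the thing itself.
- manip.search_frame(label, camera): "bbox" ([left, top, right, bottom] in pixels, round what is visible of it).
- manip.silhouettes(label, camera): "region" (384x512 bool, what is visible of it) and "bbox" ([left, top, right, bottom] in pixels, round what is visible of it).
- manip.place_of(label, camera): "point" ([column, row] in pixels: a listed point, or the origin of a listed thing).
The state is a dict: "clock": time; "q": joint angles; "joint_vel": joint speeds; "tau": joint torques, N m; "tool_pos": TCP position; "tcp_rot": TCP orientation; "wrist_force": force on the tool from outside, world axes, zero at the start; "wrist_torque": the same for the moment, N m; "gripper_width": finger opening in m.
Only numpy, scipy, OpenCV 4.12 (cv2) and the standard library are available. Lean on these libraries where they do the work, as an engineer would, in place of code of your own. Each camera call takes 0.05 s, during which the arm holds its last target. There are 200 camera calls.

## Task

Clamp the sample holder that sits in the fixture: with the back of a finger, push the swung-out steel clamp strap round until it lies fully home across the holder, against the stud, then push the cam lever all the way down so that the strap presses on the holder. Only push: do not pick anything up, do not push the lever down before the strap is home, and leave the holder seated in its nest and the other things on the bench where they are.

Things in the scene. Friction and masses are not known exactly. Their poses are not given: they have to be found in the camera images.
- fixture: Fixed aluminium clamping fixture, base 120 x 235 x 12 mm high. Origin: on the bench under the nest's centre; z up. In its frame the strap's pivot pedestal is at y = +65 mm, a 9 mm stud (88 mm tall) that carries the cam lever at y = -65 mm, and the nest (walls up to 22 mm) with the sample holder between them. A low micrometer sticks out on the -x side. Place and yaw vary.
- clamp_strap (a joint): Turn of the steel strap about its upright pivot, rad. 0: swung out along the fixture's +x. Grows clockwise seen from above to 1.571, a hard stop: fully home along the fixture's -y, across the holder, the stud in the notch of its leading edge. Push on the trailing side (at 0 the fixture's +y side, when home the +x side). 0.1 N m of friction; stays where left. Starts at 0 to 0.5.
- cam_lever (a joint): Turn of the cam lever about a level axis along the fixture's x through lever_axis, rad. 0: up, pointing outwards (fixture -y) and 55 degrees above level; 0.96, a hard stop: fully down, level along the fixture's -y, away from the strap. Takes 0.2 N m; stays where left. Its cam draws the strap 4.6 mm down onto the holder. Starts at 0 to 0.12.
- strap_pivot (a point): Point on the strap's upright pivot axis at the height of the strap's top face (a 13 mm radius washer and pin stand up to 10 mm above it).
- strap_middle (a point): Point on the strap's top face, on its centre line, 85 mm from the pivot axis; moves with the strap. x axis: away from the pivot; y axis: to the trailing side, the one to push. The strap is a plain bar 20 mm wide (sides 10 mm either way) and 16 mm tall, top 63 mm and underside 47 mm above the bench, so 10 mm over the holder.
- strap_end (a point): Free end of the strap, at its top face, 148 mm from the pivot axis; moves with the strap.
- lever_axis (a point): Point on the cam lever's hinge axis, 82 mm above the bench, at the top of the stud. Two steel cam discs, 13 mm radius, beside it.
- lever_tip (a point): Outer end of the cam lever, on its centre line, 93 mm from the hinge axis; moves with the lever. The outer 34 mm are a black grip 24 mm wide and 12 mm thick, the rest a steel shank 16 mm wide and 8 mm thick.
- sample_holder: Loose grey plastic block 64 x 44 x 24.5 mm with a steel plate on top, seated in the fixture's nest (2 mm play or less), top 37 mm above the bench. Origin: centre of its underside, 12 mm above the bench. To be clamped, not picked up.
- clamp_pad: Round springy rubber pad under the strap, 65 mm from the pivot axis, 20 mm across and 7 mm thick; origin at the centre of its underside, about 4 mm above the holder's top until the lever is pushed down.
- spare_holder: A spare holder like the sample holder, lying on the bench beside the fixture. Leave alone.
- vial_a: Small amber vial, 24 mm across, 34 mm tall. Leave alone.
- vial_b: Another such vial. Leave alone.
- wrench: Small wrench, 130 mm long, lying flat on the bench. Leave alone.
- screwdriver: Screwdriver, 150 mm long, lying on the bench. Leave alone.
- beaker: Glass beaker, 54 mm across, 60 mm tall. Leave alone.
- parts_tray: Small white parts tray 85 x 60 x 22 mm. Leave alone.
Mind the look-alikes: they are no part of the job. Leave any pink look-alike of the sample_holder alone.

How it is judged:
By the outcome, as a careful person would: the job done as asked, in the order asked, and still so for the second after the job is handed in, with the robot touching nothing.
It also fails if it takes over 48 s, if anything falls off the work surface, if the arm or the gripper's body presses on something with over 40 N, if the wrist force passes 120 N, or if a joint passes its speed limit or range.

## Working session

There is one attempt and no reset: what is moved stays moved. The work goes in short steps, Python scripts to look and compute and a tool call to move; the robot and the scene stay as the last step left them, time stands still between calls to the robot, and variables do not carry over. Pictures are saved under pics/ and viewed, about 8 in all and at most 12, crops included, and the job is handed in when it is done.

Besides the shell and the picture viewer there is one more tool, called after "Call:" as a command line: name --argument value ..., lists and objects as JSON in quotes. carry_out: Moves the arm, as the interface text tells. Its arguments: {"type":"object","properties":{"rows":{"type":"array"}},"required":["rows"]}

```bash
mkdir -p pics; ls
cat > h.py <<'E'
import numpy as np, cv2
from cell import manip
def ray(cam,px,m=None):
    m=m or manip.camera_model(cam); R=cv2.Rodrigues(np.array(m["rvec"],float))[0]; t=np.array(m["tvec"],float).ravel()
    d=R.T@np.array([(px[0]-m["cx"])/m["fx"],(px[1]-m["cy"])/m["fy"],1.]); return -R.T@t,d/np.linalg.norm(d)
def atz(cam,px,z):
    o,d=ray(cam,px); return o+d*(z-o[2])/d[2]
def tri(a,b):
    A=np.zeros((3,3));v=np.zeros(3)
    for o,d in (a,b):
        P=np.eye(3)-np.outer(d,d);A+=P;v+=P@o
    x=np.linalg.solve(A,v); return x,[float(np.linalg.norm(np.cross(x-o,d))) for o,d in (a,b)]
def proj(cam,p):
    m=manip.camera_model(cam);K=np.array([[m["fx"],0,m["cx"]],[0,m["fy"],m["cy"]],[0,0,1.]])
    return cv2.projectPoints(np.array(p,float).reshape(-1,3),np.array(m["rvec"],float),np.array(m["tvec"],float),K,None)[0].reshape(-1,2)
E
python3 - <<'E'
from h import *
np.set_printoptions(precision=4,suppress=True)
Z=dict(strap_pivot=.063,strap_middle=.063,strap_end=.063,lever_axis=.082,fixture=0,sample_holder=.012,lever_tip=.15)
ims={}
for c in("scene","side"):
    ims[c]=manip.camera(c)
    for l,z in Z.items():
        for r in manip.place_of(l,c)[:2]: print(c,l,round(r["confidence"],2),np.array(r["point"]),atz(c,r["point"],z))
cv2.imwrite("pics/a.png",cv2.resize(cv2.cvtColor(np.vstack([ims["scene"],ims["side"]]),cv2.COLOR_RGB2BGR),None,fx=.78,fy=.78))
for c in ims: cv2.imwrite(f"pics/{c}.png",cv2.resize(ims[c][:,:,::-1],(768,576)))
s=manip.state();print(s["clock"],s["tool_pos"],s["tcp_rot"],s["gripper_width"],manip.hold_point_z)
E
```

```text
pics
scene strap_pivot 0.97 [299.9 230.1] [0.5404 0.155  0.063 ]
scene strap_middle 0.9 [288.6 265.9] [0.6372 0.1537 0.063 ]
scene strap_end 0.81 [273.7 287.4] [0.6894 0.1412 0.063 ]
scene strap_end 0.56 [289.7 263.7] [0.6316 0.1544 0.063 ]
scene lever_axis 0.81 [232.1 221. ] [0.5755 0.0372 0.082 ]
scene lever_axis 0.45 [189.8 188.8] [ 0.5011 -0.0765  0.082 ]
scene sample_holder 0.88 [299.7 199.4] [0.3669 0.1285 0.012 ]
scene sample_holder 0.77 [374.6 326.4] [0.6736 0.2989 0.012 ]
scene lever_tip 0.59 [193.  186.9] [ 0.5898 -0.0277  0.15  ]
side strap_pivot 0.98 [240.3 180.2] [0.5407 0.1644 0.063 ]
side strap_middle 0.63 [281.9 181.9] [0.6343 0.1517 0.063 ]
side strap_end 0.6 [310.8 181.8] [0.6998 0.1472 0.063 ]
side lever_axis 0.89 [264.4 216.3] [0.581 0.032 0.082]
side fixture 0.71 [254.8 223.1] [0.5679 0.0881 0.    ]
side fixture 0.18 [313.4 248.5] [0.6847 0.0077 0.    ]
side sample_holder 0.8 [157.1 217.4] [0.3511 0.1108 0.012 ]
side sample_holder 0.74 [280.4 159.8] [0.6544 0.2964 0.012 ]
side lever_tip 0.52 [273.4 211.2] [ 0.5891 -0.0195  0.15  ]
0.8 [ 0.625  -0.      0.2313] [[ 1.      0.      0.0001]
 [-0.0001  0.      1.    ]
 [ 0.     -1.      0.    ]] 0.08548590922609033 0.0187
```

View picture.

View pics/scene.png

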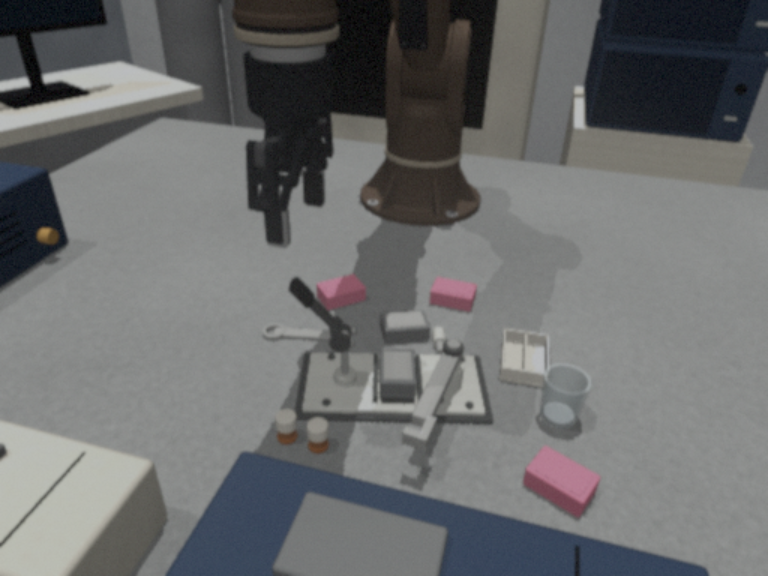

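View pics/side.png

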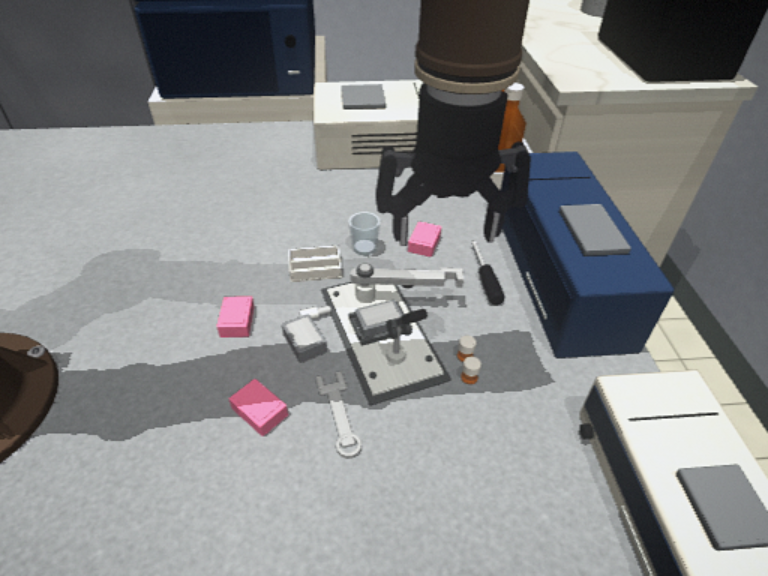

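```bash
cat > look.py <<'E'
from h import *
import sys
np.set_printoptions(precision=4,suppress=True)
def look(name,cams=("scene","side","wrist"),labs=("strap_pivot","strap_middle","strap_end","lever_axis","lever_tip")):
    rays={l:[] for l in labs}
    for c in cams:
        m=manip.camera_model(c); im=manip.camera(c); cv2.imwrite(f"pics/{name}_{c}.png",im[:,:,::-1])
        for l in labs:
            r=manip.place_of(l,c)
            if r and r[0]["confidence"]>.5: rays[l].append((c,r[0]["point"],round(r[0]["confidence"],2),ray(c,r[0]["point"],m)))
    for l,R in rays.items():
        print(l,[(c,np.round(p),cf) for c,p,cf,_ in R])
        z={"strap":.063,"lever_axis":.082}.get("strap" if "strap" in l else l)
        if z:
            for c,p,cf,(o,d) in R: print("   ",c,o+d*(z-o[2])/d[2])
        for i in range(len(R)):
            for j in range(i): print("    tri",R[i][0],R[j][0],*tri(R[i][3],R[j][3]))
if __name__=="__main__": look(sys.argv[1],*( [sys.argv[2].split(",")] if len(sys.argv)>2 else []))
E
python3 look.py b; python3 -c "
from h import *
for l in('beaker','parts_tray','vial_a'):
    for c in('scene','side'):
        for r in manip.place_of(l,c)[:2]: print(l,c,r['confidence'],atz(c,r['point'],0))"
```

```text
strap_pivot [('scene', array([302., 230.]), 0.95), ('side', array([243., 178.]), 0.81)]
    scene [0.5401 0.1579 0.063 ]
    side [0.5465 0.1699 0.063 ]
    tri side scene [0.5469 0.1596 0.0701] [0.0016512878017111868, 0.0016512878017112375]
strap_middle [('scene', array([287., 262.]), 0.84), ('side', array([281., 183.]), 0.75), ('wrist', array([260.,   7.]), 0.75)]
    scene [0.6299 0.1499 0.063 ]
    side [0.6319 0.1482 0.063 ]
    wrist [0.6311 0.1479 0.063 ]
    tri side scene [0.6314 0.1493 0.0632] [0.0011244468524083415, 0.0011244468524086455]
    tri wrist scene [0.6308 0.1489 0.0633] [0.001096778269932826, 0.0010967782699328318]
    tri wrist side [0.6315 0.1477 0.0635] [0.0003841678191077095, 0.0003841678191075329]
strap_end [('scene', array([275., 289.]), 0.91), ('side', array([312., 183.]), 0.88), ('wrist', array([335.,  16.]), 0.84)]
    scene [0.6918 0.1435 0.063 ]
    side [0.7016 0.1437 0.063 ]
    wrist [0.6955 0.1406 0.063 ]
    tri side scene [0.6988 0.1425 0.0672] [0.0029314221026059822, 0.0029314221026060243]
    tri wrist scene [0.6945 0.1421 0.0651] [0.001874650
[... 469 characters left out ...]
0868] [0.0003317038483839583, 0.00033170384838396793]
    tri wrist side [0.5827 0.0343 0.0771] [0.0031194115578661746, 0.003119411557866172]
lever_tip [('scene', array([193., 186.]), 0.6), ('wrist', array([214., 234.]), 0.72)]
    tri wrist scene [ 0.5962 -0.0226  0.156 ] [0.0021969414575831424, 0.002196941457583139]
beaker side 0.76 [0.56233133 0.28379675 0.        ]
parts_tray scene 0.84 [0.47031797 0.24252607 0.        ]
parts_tray side 0.71 [0.46517925 0.23665925 0.        ]
vial_a scene 0.75 [ 0.68586595 -0.0046888   0.        ]
vial_a scene 0.51 [0.67746854 0.03892295 0.        ]
vial_a side 0.69 [0.68571626 0.03025897 0.        ]
vial_a side 0.58 [ 0.67907757 -0.0030209   0.        ]
```

View pics/b_wrist.png

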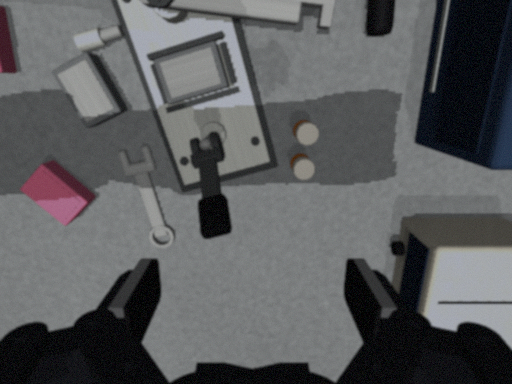

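```bash
cat > plan.py <<'E'
from h import *
import json
def yaw(R): return np.degrees(np.arctan2(R[1,0],R[0,0]))
def plan(target_fn,n,g=1,skip=0):
    """target_fn(k)->(pos,yawdeg) for k=1..n; prints rows in tool axes from the measured pose"""
    s=manip.state(); p=np.array(s["tool_pos"]); y=yaw(np.array(s["tcp_rot"])); rows=[]
    for k in range(1,n+1):
        q,w=target_fn(k); t=np.radians(y); X=np.array([np.cos(t),np.sin(t),0]);Y=np.array([0,0,-1.]);Zz=np.cross(X,Y)
        d=q-p; rows.append(dict(linear=[round(float(d@a)/.02,2) for a in(X,Y,Zz)],delta_rot=[0,round(-(w-y)/4,2),0],gripper=g)); p,y=np.array(q),w
    for i in range(0,n,8): print(json.dumps(rows[i:i+8]))
    f=s["wrist_force"]; print("now",s["clock"],np.round(s["tool_pos"],4),round(yaw(np.array(s["tcp_rot"])),1),"F",np.round(f,1),"q",np.round(s["q"],2))
def line(pos,w,n):
    s=manip.state();p=np.array(s["tool_pos"]);y=yaw(np.array(s["tcp_rot"]))
    plan(lambda k:(p+(np.array(pos)-p)*k/n,y+(w-y)*k/n),n)
E
python3 -c "
from plan import *
line([.634,.190,.20],84,22)"
```

```text
[{"linear": [0.02, 0.07, 0.43], "delta_rot": [0, -0.95, 0], "gripper": 1}, {"linear": [0.05, 0.07, 0.43], "delta_rot": [0, -0.95, 0], "gripper": 1}, {"linear": [0.08, 0.07, 0.43], "delta_rot": [0, -0.95, 0], "gripper": 1}, {"linear": [0.11, 0.07, 0.42], "delta_rot": [0, -0.95, 0], "gripper": 1}, {"linear": [0.13, 0.07, 0.41], "delta_rot": [0, -0.95, 0], "gripper": 1}, {"linear": [0.16, 0.07, 0.4], "delta_rot": [0, -0.95, 0], "gripper": 1}, {"linear": [0.19, 0.07, 0.39], "delta_rot": [0, -0.95, 0], "gripper": 1}, {"linear": [0.21, 0.07, 0.38], "delta_rot": [0, -0.95, 0], "gripper": 1}]
[{"linear": [0.24, 0.07, 0.36], "delta_rot": [0, -0.95, 0], "gripper": 1}, {"linear": [0.26, 0.07, 0.34], "delta_rot": [0, -0.95, 0], "gripper": 1}, {"linear": [0.28, 0.07, 0.33], "delta_rot": [0, -0.95, 0], "gripper": 1}, {"linear": [0.3, 0.07, 0.31], "delta_rot": [0, -0.95, 0], "gripper": 1}, {"linear": [0.32, 0.07, 0.29], "delta_rot": [0, -0.95, 0], "gripper": 1}, {"linear": [0.34, 0.07, 0.26], "delta_rot": [0, -0.95, 0], "gripper": 1}, {"linear": [0.36, 0.07, 0.24], "delta_rot": [0, -0.95, 0], "gripper": 1}, {"linear": [0.37, 0.07, 0.22], "delta_rot": [0, -0.95, 0], "gripper": 1}]
[{"linear": [0.39, 0.07, 0.19], "delta_rot": [0, -0.95, 0], "gripper": 1}, {"linear": [0.4, 0.07, 0.16], "delta_rot": [0, -0.95, 0], "gripper": 1}, {"linear": [0.41, 0.07, 0.14], "delta_rot": [0, -0.95, 0], "gripper": 1}, {"linear": [0.42, 0.07, 0.11], "delta_rot": [0, -0.95, 0], "gripper": 1}, {"linear": [0.42, 0.07, 0.08], "delta_rot": [0, -0.95, 0], "gripper": 1}, {"linear": [0.43, 0.07, 0.05], "delta_rot": [0, -0.95, 0], "gripper": 1}]
now 2.0 [ 0.625  -0.      0.2313] -0.0 F [-0.9 -0.2  0.5] q [-0.1   0.43  0.02  1.57 -0.01  1.13 -0.08]
```

Call:
carry_out --rows '[{"linear": [0,0,0.4],"delta_rot": [0,-1,0],"gripper": 1},{"linear": [0.05,0,0.4],"delta_rot": [0,-1,0],"gripper": 1},{"linear": [0.1,0,0.4],"delta_rot": [0,-1,0],"gripper": 1},{"linear": [0.1,0,0.4],"delta_rot": [0,-1,0],"gripper": 1},{"linear": [0.15,0,0.4],"delta_rot": [0,-1,0],"gripper": 1},{"linear": [0.15,0,0.4],"delta_rot": [0,-1,0],"gripper": 1},{"linear": [0.2,0,0.4],"delta_rot": [0,-1,0],"gripper": 1},{"linear": [0.2,0,0.4],"delta_rot": [0,-1,0],"gripper": 1}]'

```text
clock: 3.0
tool_pos: [0.6272, 0.0682, 0.2313]
tcp_rot: [[0.84, 0.0, -0.543], [0.543, -0.001, 0.84], [-0.0, -1.0, -0.001]]
wrist_force: [-0.4, 0.5, -0.7]
gripper_width: -0.0001
```

Call:
carry_out --rows '[{"linear": [0.25,0,0.35],"delta_rot": [0,-1,0],"gripper": 1},{"linear": [0.25,0,0.35],"delta_rot": [0,-1,0],"gripper": 1},{"linear": [0.3,0,0.35],"delta_rot": [0,-1,0],"gripper": 1},{"linear": [0.3,0,0.3],"delta_rot": [0,-1,0],"gripper": 1},{"linear": [0.3,0,0.3],"delta_rot": [0,-1,0],"gripper": 1},{"linear": [0.35,0,0.25],"delta_rot": [0,-1,0],"gripper": 1},{"linear": [0.35,0,0.25],"delta_rot": [0,-1,0],"gripper": 1},{"linear": [0.35,0,0.2],"delta_rot": [0,-1,0],"gripper": 1}]'

```text
clock: 4.0
tool_pos: [0.6261, 0.1388, 0.2312]
tcp_rot: [[0.407, 0.0, -0.913], [0.913, -0.001, 0.407], [-0.001, -1.0, -0.001]]
wrist_force: [0.3, 0.4, 0.2]
gripper_width: -0.0001
```

```bash
python3 -c "
from plan import *
line([.634,.190,.12],84,8)"; python3 look.py c
```

```text
[{"linear": [0.31, 0.69, 0.09], "delta_rot": [0, -0.56, 0], "gripper": 1}, {"linear": [0.32, 0.69, 0.07], "delta_rot": [0, -0.56, 0], "gripper": 1}, {"linear": [0.32, 0.69, 0.06], "delta_rot": [0, -0.56, 0], "gripper": 1}, {"linear": [0.32, 0.69, 0.05], "delta_rot": [0, -0.56, 0], "gripper": 1}, {"linear": [0.32, 0.69, 0.04], "delta_rot": [0, -0.56, 0], "gripper": 1}, {"linear": [0.32, 0.69, 0.02], "delta_rot": [0, -0.56, 0], "gripper": 1}, {"linear": [0.32, 0.69, 0.01], "delta_rot": [0, -0.56, 0], "gripper": 1}, {"linear": [0.32, 0.69, -0.0], "delta_rot": [0, -0.56, 0], "gripper": 1}]
now 4.0 [0.6261 0.1388 0.2312] 66.0 F [0.3 0.4 0.2] q [-0.13  0.48 -0.26  1.51  0.13  1.17  0.74]
strap_pivot [('scene', array([301., 231.]), 0.87), ('side', array([242., 179.]), 0.92), ('wrist', array([235.,  88.]), 0.8)]
    scene [0.5437 0.1569 0.063 ]
    side [0.5436 0.168  0.063 ]
    wrist [0.5441 0.1586 0.063 ]
    tri side scene [0.545  0.159  0.0674] [0.003167248332631901, 0.00316724833263183]
    tri wrist scene [0.5442 0.1578 0.0634] [0.0008307517965223786, 0.0008307517965224175]
    tri wr
[... 1251 characters left out ...]
 wrist [0.5837 0.0354 0.082 ]
    tri side scene [0.5846 0.0385 0.0833] [0.00016230172588555173, 0.00016230172588559163]
    tri wrist scene [0.5836 0.037  0.0828] [0.0011154015458679151, 0.0011154015458679385]
    tri wrist side [0.5838 0.0368 0.0852] [0.0004535356710979137, 0.00045353567109801643]
lever_tip [('scene', array([194., 186.]), 0.89), ('side', array([279., 208.]), 0.84), ('wrist', array([ 50., 255.]), 0.6)]
    tri side scene [ 0.5985 -0.0214  0.1588] [0.0005744931204934202, 0.0005744931204933971]
    tri wrist scene [ 0.5972 -0.0206  0.1555] [0.0025609388576234527, 0.0025609388576234666]
    tri wrist side [ 0.598  -0.0176  0.1553] [0.0008411004686011835, 0.0008411004686011578]
```

Call:
carry_out --rows '[{"linear": [0.5,0.4,0.1],"delta_rot": [0,-0.9,0],"gripper": 1},{"linear": [0.5,0.8,0.1],"delta_rot": [0,-0.9,0],"gripper": 1},{"linear": [0.5,0.8,0.05],"delta_rot": [0,-0.9,0],"gripper": 1},{"linear": [0.5,0.9,0.05],"delta_rot": [0,-0.9,0],"gripper": 1},{"linear": [0.4,1,0],"delta_rot": [0,-0.9,0],"gripper": 1},{"linear": [0,1,0],"delta_rot": [0,0,0],"gripper": 1},{"linear": [0,1,0],"delta_rot": [0,0,0],"gripper": 1},{"linear": [0,0,0],"delta_rot": [0,0,0],"gripper": 1}]'

```text
clock: 5.9
tool_pos: [0.6351, 0.1883, 0.1082]
tcp_rot: [[0.093, 0.001, -0.996], [0.996, -0.001, 0.093], [-0.001, -1.0, -0.001]]
wrist_force: [-1.0, 0.5, -0.1]
gripper_width: -0.0004
```

```bash
python3 -c "
from plan import *
line([.633,.186,.053],84,4)
a=manip.camera('side');b=manip.camera('wrist');cv2.imwrite('pics/d.png',np.hstack([a[80:300,130:400],b[80:300,80:430]])[:,:,::-1])"
```

```text
[{"linear": [-0.03, 0.69, 0.02], "delta_rot": [0, 0.04, 0], "gripper": 1}, {"linear": [-0.03, 0.69, 0.02], "delta_rot": [0, 0.04, 0], "gripper": 1}, {"linear": [-0.03, 0.69, 0.02], "delta_rot": [0, 0.04, 0], "gripper": 1}, {"linear": [-0.03, 0.69, 0.02], "delta_rot": [0, 0.04, 0], "gripper": 1}]
now 5.9 [0.6351 0.1883 0.1082] 84.7 F [-1.   0.5 -0.1] q [-0.17  0.63 -0.32  1.59  0.23  0.96  0.92]
```

View pics/d.png

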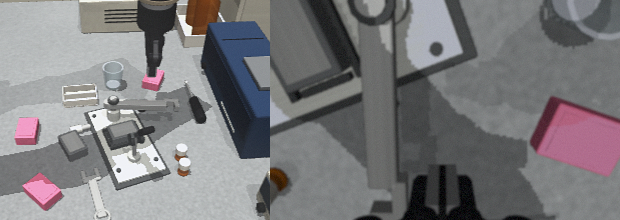

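Call:
carry_out --rows '[{"linear": [0,0.8,0.05],"delta_rot": [0,0,0],"gripper": 1},{"linear": [0,0.9,0.05],"delta_rot": [0,0,0],"gripper": 1},{"linear": [0,0.9,0],"delta_rot": [0,0,0],"gripper": 1},{"linear": [0,0.15,0],"delta_rot": [0,0,0],"gripper": 1}]'

```text
clock: 6.5
tool_pos: [0.6353, 0.1892, 0.053]
tcp_rot: [[0.093, 0.006, -0.996], [0.996, 0.001, 0.093], [0.001, -1.0, -0.006]]
wrist_force: [-0.3, 0.8, 0.0]
gripper_width: 0.0004
```

```bash
cat > arc.py <<'E'
from plan import *
import sys
P=np.array([.545,.1585])
def tgt(a,off=.0245,r=.085,z=.053):
    t=np.radians(a);u=np.array([np.cos(t),np.sin(t)]);n=np.array([-u[1],u[0]])
    return np.append(P+r*u+off*n,z),a+90
def where():
    s=manip.state();d=np.array(s["tool_pos"])[:2]-P
    t=np.radians(yaw(np.array(s["tcp_rot"]))-90);u=np.array([np.cos(t),np.sin(t)]);print("along",d@u,"off",d@np.array([-u[1],u[0]]))
E
python3 -c "
from arc import *
where()
plan(lambda k:tgt(-5.3-4*max(0,k-2),.0335-.0045*min(k,2)),10)"
```

```text
along 0.08700422179757406 off 0.038992548245908136
[{"linear": [-0.49, -0.0, 0.1], "delta_rot": [0, -0.02, 0], "gripper": 1}, {"linear": [-0.23, 0.0, 0.0], "delta_rot": [0, -0.0, 0], "gripper": 1}, {"linear": [-0.3, 0.0, -0.08], "delta_rot": [0, 1.0, 0], "gripper": 1}, {"linear": [-0.3, 0.0, -0.08], "delta_rot": [0, 1.0, 0], "gripper": 1}, {"linear": [-0.3, 0.0, -0.08], "delta_rot": [0, 1.0, 0], "gripper": 1}, {"linear": [-0.3, 0.0, -0.08], "delta_rot": [0, 1.0, 0], "gripper": 1}, {"linear": [-0.3, 0.0, -0.08], "delta_rot": [0, 1.0, 0], "gripper": 1}, {"linear": [-0.3, 0.0, -0.08], "delta_rot": [0, 1.0, 0], "gripper": 1}]
[{"linear": [-0.3, 0.0, -0.08], "delta_rot": [0, 1.0, 0], "gripper": 1}, {"linear": [-0.3, 0.0, -0.08], "delta_rot": [0, 1.0, 0], "gripper": 1}]
now 6.5 [0.6353 0.1892 0.053 ] 84.6 F [-0.3  0.8  0. ] q [-0.18  0.69 -0.3   1.63  0.26  0.85  0.9 ]
```

Call:
carry_out --rows '[{"linear": [-0.45,0,0.1],"delta_rot": [0,0,0],"gripper": 1},{"linear": [-0.25,0,0],"delta_rot": [0,0,0],"gripper": 1},{"linear": [-0.3,0,-0.08],"delta_rot": [0,1,0],"gripper": 1},{"linear": [-0.3,0,-0.08],"delta_rot": [0,1,0],"gripper": 1},{"linear": [-0.3,0,-0.08],"delta_rot": [0,1,0],"gripper": 1},{"linear": [-0.3,0,-0.08],"delta_rot": [0,1,0],"gripper": 1},{"linear": [-0.3,0,-0.08],"delta_rot": [0,1,0],"gripper": 1}]'

```text
clock: 7.38
tool_pos: [0.6343, 0.1435, 0.0563]
tcp_rot: [[0.438, 0.011, -0.899], [0.899, 0.005, 0.438], [0.01, -1.0, -0.008]]
wrist_force: [-0.3, 1.7, 0.2]
gripper_width: 0.0001
```

```bash
python3 -c "
from arc import *
where()
s=manip.state();a0=yaw(np.array(s['tcp_rot']))-90
plan(lambda k:tgt(a0-4*k),8)
a=manip.camera('side');b=manip.camera('wrist');c=manip.camera('scene');cv2.imwrite('pics/e.png',np.vstack([np.hstack([a[120:300,150:400],c[120:300,150:400]]),np.pad(b[80:320,10:510],((0,0),(0,0),(0,0)))])[:,:,::-1])
for cam in('side','scene','wrist'):
  for l in('strap_end','strap_middle'):
    for r in manip.place_of(l,cam)[:1]: print(cam,l,r['confidence'],atz(cam,r['point'],.063))
"
```

```text
along 0.08686136080710957 off 0.025628796342664406
[{"linear": [-0.36, 0.17, 0.02], "delta_rot": [0, 1.0, 0], "gripper": 1}, {"linear": [-0.3, 0.0, -0.08], "delta_rot": [0, 1.0, 0], "gripper": 1}, {"linear": [-0.3, 0.0, -0.08], "delta_rot": [0, 1.0, 0], "gripper": 1}, {"linear": [-0.3, 0.0, -0.08], "delta_rot": [0, 1.0, 0], "gripper": 1}, {"linear": [-0.3, 0.0, -0.08], "delta_rot": [0, 1.0, 0], "gripper": 1}, {"linear": [-0.3, 0.0, -0.08], "delta_rot": [0, 1.0, 0], "gripper": 1}, {"linear": [-0.3, 0.0, -0.08], "delta_rot": [0, 1.0, 0], "gripper": 1}, {"linear": [-0.3, 0.0, -0.08], "delta_rot": [0, 1.0, 0], "gripper": 1}]
now 7.375 [0.6343 0.1435 0.0563] 64.0 F [-0.3  1.7  0.2] q [-0.16  0.66 -0.21  1.68  0.18  0.81  0.66]
side strap_middle 0.58 [0.62834529 0.13867657 0.063     ]
scene strap_end 0.94 [0.6818045  0.09572802 0.063     ]
scene strap_middle 0.91 [0.63124517 0.1352694  0.063     ]
wrist strap_middle 0.8 [0.62325056 0.13030982 0.063     ]
```

View pics/e.png

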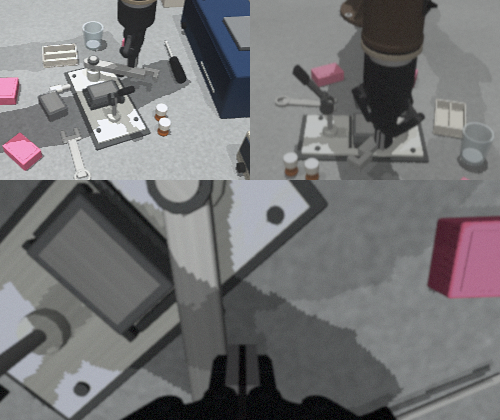

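Call:
carry_out --rows '[{"linear": [-0.3,0.15,0],"delta_rot": [0,1,0],"gripper": 1},{"linear": [-0.3,0.1,-0.05],"delta_rot": [0,1,0],"gripper": 1},{"linear": [-0.3,0.05,-0.08],"delta_rot": [0,1,0],"gripper": 1},{"linear": [-0.3,0.03,-0.08],"delta_rot": [0,1,0],"gripper": 1},{"linear": [-0.3,0.03,-0.08],"delta_rot": [0,1,0],"gripper": 1},{"linear": [-0.3,0.03,-0.08],"delta_rot": [0,1,0],"gripper": 1},{"linear": [-0.3,0.03,-0.08],"delta_rot": [0,1,0],"gripper": 1},{"linear": [-0.3,0.03,-0.08],"delta_rot": [0,1,0],"gripper": 1}]'

```text
clock: 8.82
tool_pos: [0.6198, 0.1073, 0.0545]
tcp_rot: [[0.85, 0.03, -0.525], [0.525, 0.015, 0.851], [0.033, -0.999, -0.003]]
wrist_force: [1.4, 0.5, 4.8]
gripper_width: -0.0
```

```bash
python3 -c "
from arc import *
where()
s=manip.state();a0=yaw(np.array(s['tcp_rot']))-90;print(a0)
plan(lambda k:tgt(max(-74,a0-4*k)),6)
"
```

```text
along 0.08285770484687831 off 0.03676340994483464
-58.30364524736695
[{"linear": [-0.91, 0.08, -0.18], "delta_rot": [0, 1.0, 0], "gripper": 1}, {"linear": [-0.3, 0.0, -0.08], "delta_rot": [0, 1.0, 0], "gripper": 1}, {"linear": [-0.3, 0.0, -0.08], "delta_rot": [0, 1.0, 0], "gripper": 1}, {"linear": [-0.28, 0.0, -0.07], "delta_rot": [0, 0.92, 0], "gripper": 1}, {"linear": [0.0, 0.0, 0.0], "delta_rot": [0, 0.0, 0], "gripper": 1}, {"linear": [0.0, 0.0, 0.0], "delta_rot": [0, 0.0, 0], "gripper": 1}]
now 8.825 [0.6198 0.1073 0.0545] 31.7 F [1.4 0.5 4.8] q [-0.21  0.61 -0.07  1.76  0.05  0.73  0.26]
```

```bash
python3 -c "
from arc import *
a=manip.camera('side');b=manip.camera('wrist');c=manip.camera('scene')
cv2.imwrite('pics/f.png',np.vstack([np.hstack([cv2.resize(a[150:270,180:340],(400,300)),cv2.resize(c[150:270,180:340],(400,300))]),cv2.resize(b[50:350,55:455],(800,300))[:, :]])[:,:,::-1])
for cam in('side','scene','wrist'):
  for l in('strap_end','strap_middle','sample_holder'):
    for r in manip.place_of(l,cam)[:1]: print(cam,l,r['confidence'],atz(cam,r['point'],.063 if 'strap' in l else .012))
s=manip.state();print(s['wrist_force'],s['tool_pos'],s['tau'])
"
```

```text
side strap_end 0.75 [0.6587654  0.06480324 0.063     ]
side strap_middle 0.9 [0.60831918 0.09944451 0.063     ]
side sample_holder 0.97 [0.35687992 0.10971411 0.012     ]
scene strap_end 0.63 [0.64330274 0.04869556 0.063     ]
scene strap_middle 0.6 [0.60401396 0.10192319 0.063     ]
scene sample_holder 0.94 [0.36211096 0.12624903 0.012     ]
wrist strap_end 0.96 [0.64810837 0.05014678 0.063     ]
wrist strap_middle 0.61 [0.60490783 0.09611554 0.063     ]
wrist sample_holder 0.64 [0.56388128 0.09614261 0.012     ]
[-0.21377405 -1.4080525   5.52484801] [0.61942027 0.10689394 0.05418051] [-7.03001898e-01 -6.91558027e+01 -1.16107978e+00 -2.28426951e+01
 -3.14278314e-01 -3.21398769e-01 -5.10274654e-02]
```

View pics/f.png

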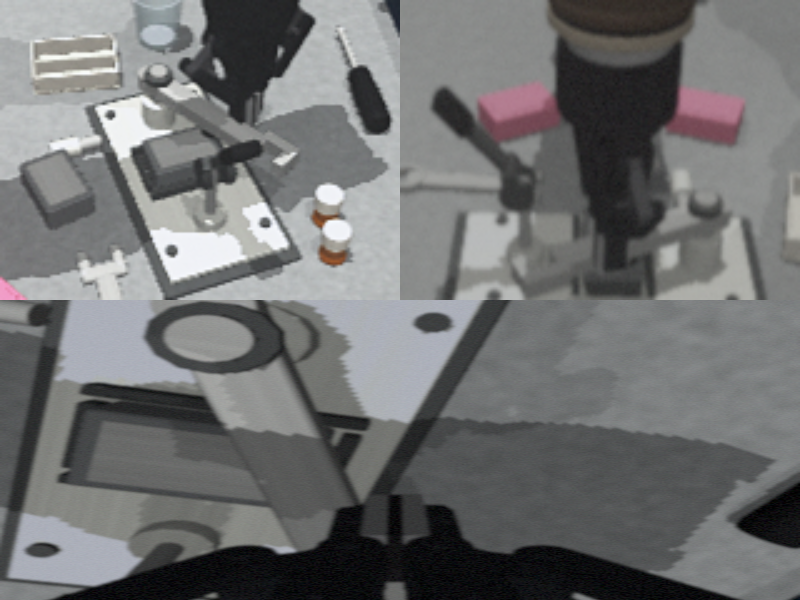

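Call:
carry_out --rows '[{"linear": [0.4,0,0],"delta_rot": [0,-0.6,0.45],"gripper": 1},{"linear": [0.2,0,0],"delta_rot": [0,-0.6,0],"gripper": 1},{"linear": [0,0,0],"delta_rot": [0,0,0],"gripper": 1}]'

```text
clock: 9.8
tool_pos: [0.6288, 0.1138, 0.0541]
tcp_rot: [[0.798, 0.0, -0.603], [0.603, -0.004, 0.798], [-0.002, -1.0, -0.003]]
wrist_force: [-0.7, -0.6, 0.2]
gripper_width: 0.0001
```

```bash
python3 -c "
from arc import *
where()
s=manip.state();a0=yaw(np.array(s['tcp_rot']))-90;print(a0,np.round(s['wrist_force'],1),s['tcp_rot'][2])
plan(lambda k:tgt(-51-4*k,.018),8)
for cam in('wrist',):
  manip.camera(cam)
  for l in('strap_end','strap_middle'):
    for r in manip.place_of(l,cam)[:1]: 
      q=atz(cam,r['point'],.063);print(cam,l,r['confidence'],q,np.degrees(np.arctan2(*(q[:2]-P)[::-1])))
"
```

```text
along 0.08619744854063181 off 0.039959517263677295
-52.928139244391765 [-0.7 -0.6  0.2] [-0.00192508 -0.99999376 -0.00296054]
[{"linear": [-1.25, 0.06, 0.03], "delta_rot": [0, 0.52, 0], "gripper": 1}, {"linear": [-0.3, 0.0, -0.05], "delta_rot": [0, 1.0, 0], "gripper": 1}, {"linear": [-0.3, 0.0, -0.05], "delta_rot": [0, 1.0, 0], "gripper": 1}, {"linear": [-0.3, 0.0, -0.05], "delta_rot": [0, 1.0, 0], "gripper": 1}, {"linear": [-0.3, 0.0, -0.05], "delta_rot": [0, 1.0, 0], "gripper": 1}, {"linear": [-0.3, 0.0, -0.05], "delta_rot": [0, 1.0, 0], "gripper": 1}, {"linear": [-0.3, 0.0, -0.05], "delta_rot": [0, 1.0, 0], "gripper": 1}, {"linear": [-0.3, 0.0, -0.05], "delta_rot": [0, 1.0, 0], "gripper": 1}]
now 9.8 [0.6288 0.1138 0.0541] 37.1 F [-0.7 -0.6  0.2] q [-0.21  0.64 -0.08  1.7   0.08  0.8   0.32]
wrist strap_middle 0.57 [0.60655847 0.09894798 0.063     ] -44.05086534684309
```

```bash
python3 -c "
from arc import *
plan(lambda k:tgt(-52-3.5*max(0,k-3),[.034,.027,.021,.019,.019,.019,.019,.019][k-1],z=max(.046,.054-.003*k)),8)
"
```

```text
[{"linear": [-0.21, 0.16, 0.09], "delta_rot": [0, -0.26, 0], "gripper": 1}, {"linear": [-0.35, 0.15, -0.0], "delta_rot": [0, -0.0, 0], "gripper": 1}, {"linear": [-0.3, 0.1, 0.0], "delta_rot": [0, -0.0, 0], "gripper": 1}, {"linear": [-0.36, 0.0, -0.05], "delta_rot": [0, 0.88, 0], "gripper": 1}, {"linear": [-0.26, 0.0, -0.05], "delta_rot": [0, 0.88, 0], "gripper": 1}, {"linear": [-0.26, 0.0, -0.05], "delta_rot": [0, 0.88, 0], "gripper": 1}, {"linear": [-0.26, 0.0, -0.05], "delta_rot": [0, 0.88, 0], "gripper": 1}, {"linear": [-0.26, 0.0, -0.05], "delta_rot": [0, 0.88, 0], "gripper": 1}]
now 9.95 [0.6285 0.1134 0.0543] 37.0 F [ 0.1 -0.6 -0.8] q [-0.21  0.64 -0.08  1.71  0.08  0.8   0.32]
```

Call:
carry_out --rows '[{"linear": [0,0.45,0.1],"delta_rot": [0,-0.3,0],"gripper": 1},{"linear": [-0.4,0,0],"delta_rot": [0,0,0],"gripper": 1},{"linear": [-0.4,0,0],"delta_rot": [0,0,0],"gripper": 1},{"linear": [-0.35,0,-0.05],"delta_rot": [0,0.7,0],"gripper": 1},{"linear": [-0.35,0,-0.05],"delta_rot": [0,0.7,0],"gripper": 1},{"linear": [-0.35,0,-0.05],"delta_rot": [0,0.7,0],"gripper": 1}]'

```text
clock: 10.7
tool_pos: [0.5979, 0.0894, 0.045]
tcp_rot: [[0.873, 0.002, -0.489], [0.489, -0.002, 0.873], [0.001, -1.0, -0.003]]
wrist_force: [-0.4, 1.9, -0.1]
gripper_width: -0.0003
```

```bash
cat > st.py <<'E'
from arc import *
where()
s=manip.state();print(yaw(np.array(s['tcp_rot']))-90,np.round(s['wrist_force'],1),np.round(s['tool_pos'],4),s['tcp_rot'][2],s['clock'])
for cam in('wrist','scene','side'):
  manip.camera(cam)
  for l in('strap_end','strap_middle'):
    for r in manip.place_of(l,cam)[:1]: 
      q=atz(cam,r['point'],.063);print(cam,l,r['confidence'],q,np.degrees(np.arctan2(*(q[:2]-P)[::-1])))
E
python3 st.py
```

```text
along 0.08612415351596697 off 0.01236364028982621
-60.7570177522349 [-0.4  1.9 -0.1] [0.5979 0.0894 0.045 ] [ 5.03656959e-04 -9.99995271e-01 -3.03386302e-03] 10.7
wrist strap_middle 0.78 [0.5753868  0.08073507 0.063     ] -68.65682822785215
scene strap_end 0.57 [0.59437185 0.01842545 0.063     ] -70.58405493122027
scene strap_middle 0.88 [0.58328168 0.08191449 0.063     ] -63.44157951550258
side strap_end 0.84 [0.59700393 0.01727573 0.063     ] -69.78445349178514
side strap_middle 0.83 [0.57210336 0.07744067 0.063     ] -71.51189588106409
```

Call:
carry_out --rows '[{"linear": [-0.25,0,-0.05],"delta_rot": [0,0.8,0],"gripper": 1},{"linear": [-0.25,0,-0.05],"delta_rot": [0,0.8,0],"gripper": 1},{"linear": [-0.25,0,-0.05],"delta_rot": [0,0.8,0],"gripper": 1}]'

```text
clock: 11.52
tool_pos: [0.5901, 0.0832, 0.0457]
tcp_rot: [[0.941, 0.009, -0.337], [0.337, 0.001, 0.941], [0.009, -1.0, -0.002]]
wrist_force: [9.2, 5.5, -3.0]
gripper_width: 0.0002
```

```bash
python3 st.py
```

```text
along 0.0861379684967447 off 0.017054361142657487
-70.27987289537108 [ 9.2  5.5 -3. ] [0.5901 0.0832 0.0457] [ 0.00918527 -0.99995599 -0.00190928] 11.525
wrist strap_middle 0.79 [0.56814094 0.07696716 0.063     ] -74.15480874944906
scene strap_end 0.9 [0.57944205 0.01089211 0.063     ] -76.86590258922699
scene strap_middle 0.79 [0.57445693 0.07388076 0.063     ] -70.80640348879551
side strap_end 0.81 [0.58659526 0.01701821 0.063     ] -73.61680784761492
side strap_middle 0.54 [0.56547889 0.07646802 0.063     ] -75.98289232589356
```

Call:
carry_out --rows '[{"linear": [-0.4,0,0],"delta_rot": [0,0.4,0],"gripper": 1},{"linear": [-0.4,0,0],"delta_rot": [0,0.4,0],"gripper": 1}]'

```text
clock: 12.22
tool_pos: [0.5873, 0.082, 0.0486]
tcp_rot: [[0.958, 0.032, -0.286], [0.286, 0.007, 0.958], [0.033, -0.999, -0.002]]
wrist_force: [19.9, 4.5, -9.3]
gripper_width: -0.0003
```

Run:
```python
from arc import *
where(); s=manip.state();print(s["tool_pos"],np.round(s["wrist_force"],1),yaw(np.array(s["tcp_rot"])))
```

```text
along 0.08535645879843506 off 0.018603705558642897
[0.58727301 0.08204861 0.04856957] [19.9  4.5 -9.3] 16.644442442551973
```

Call:
carry_out --rows '[{"linear": [0.6,0,0],"delta_rot": [0,0,0.4],"gripper": 1},{"linear": [0.6,0,0],"delta_rot": [0,0,0],"gripper": 1},{"linear": [0.4,-1,0],"delta_rot": [0,0,0],"gripper": 1},{"linear": [0,-1,0],"delta_rot": [0,0,0],"gripper": 1},{"linear": [0,-1,0],"delta_rot": [0,0,0],"gripper": 1},{"linear": [0,-1,0],"delta_rot": [0,0,0],"gripper": 1},{"linear": [0,-1,0],"delta_rot": [0,0,0],"gripper": 1},{"linear": [0,-1,0],"delta_rot": [0,0,0],"gripper": 1}]'

```text
clock: 13.22
tool_pos: [0.6173, 0.0915, 0.1692]
tcp_rot: [[0.958, 0.001, -0.287], [0.287, -0.001, 0.958], [0.001, -1.0, -0.002]]
wrist_force: [-0.6, -0.0, 0.8]
gripper_width: -0.0003
```

```bash
python3 look.py g; python3 -c "
from arc import *
s=manip.state();print(s['tool_pos'],np.round(s['wrist_force'],1),np.array(s['tcp_rot']))
a,b,c=[cv2.imread(f'pics/g_{x}.png') for x in('side','wrist','scene')]
cv2.imwrite('pics/g.png',np.vstack([np.hstack([cv2.resize(a[150:270,180:340],(400,300)),cv2.resize(c[150:270,180:340],(400,300))]),cv2.resize(b[:,:],(400,300)).repeat(2,1)[:,:800]][:1]+[np.hstack([cv2.resize(b,(400,300)),np.zeros((300,400,3),np.uint8)])]))"
```

```text
strap_pivot [('scene', array([299., 231.]), 0.56), ('side', array([242., 184.]), 0.78)]
    scene [0.5445 0.1543 0.063 ]
    side [0.5441 0.1529 0.063 ]
    tri side scene [0.544  0.1541 0.0623] [0.00026900941300554606, 0.0002690094130055934]
strap_middle [('scene', array([200., 226.]), 0.75), ('side', array([258., 207.]), 0.84), ('wrist', array([193., 197.]), 0.72)]
    scene [ 0.585  -0.0211  0.063 ]
    side [0.5729 0.0774 0.063 ]
    wrist [0.5711 0.0763 0.063 ]
    tri side scene [0.5887 0.0085 0.0999] [0.03206549705237721, 0.03206549705237727]
    tri wrist scene [0.5735 0.0192 0.042 ] [0.04613753947038649, 0.04613753947038649]
    tri wrist side [0.572  0.0765 0.064 ] [0.0008205648889380648, 0.0008205648889380427]
strap_end [('scene', array([217., 226.]), 0.8), ('side', array([268., 228.]), 0.84), ('wrist', array([195., 263.]), 0.57)]
    scene [0.5754 0.0082 0.063 ]
    side [0.5879 0.018  0.063 ]
    wrist [0.5874 0.0174 0.063 ]
    tri side scene [0.5863 0.0117 0.0713] [0.000866577803764762, 0.0008665778037645716]
    tri wrist scene [0.587  0.0164 0.0699] [0.00454429856466
[... 256 characters left out ...]
0.5794 0.0327 0.082 ]
    side [0.5806 0.0333 0.082 ]
    wrist [0.5794 0.0339 0.082 ]
    tri side scene [0.5804 0.0329 0.0827] [0.0001438566058233224, 0.00014385660582335328]
    tri wrist scene [0.5793 0.033  0.0816] [0.000504593800987201, 0.0005045938009872405]
    tri wrist side [0.58   0.0336 0.0818] [0.0006339176722068128, 0.0006339176722066129]
lever_tip [('scene', array([192., 188.]), 0.89), ('side', array([278., 209.]), 0.6)]
    tri side scene [ 0.5981 -0.0237  0.1552] [0.002927377209759922, 0.0029273772097599634]
[0.61771954 0.091687   0.16895626] [-0.5 -0.8 -0.1] [[ 0.9578186   0.00204909 -0.28736618]
 [ 0.28736896 -0.00121447  0.95781919]
 [ 0.00161366 -0.99999716 -0.00175208]]
```

View pics/g.png

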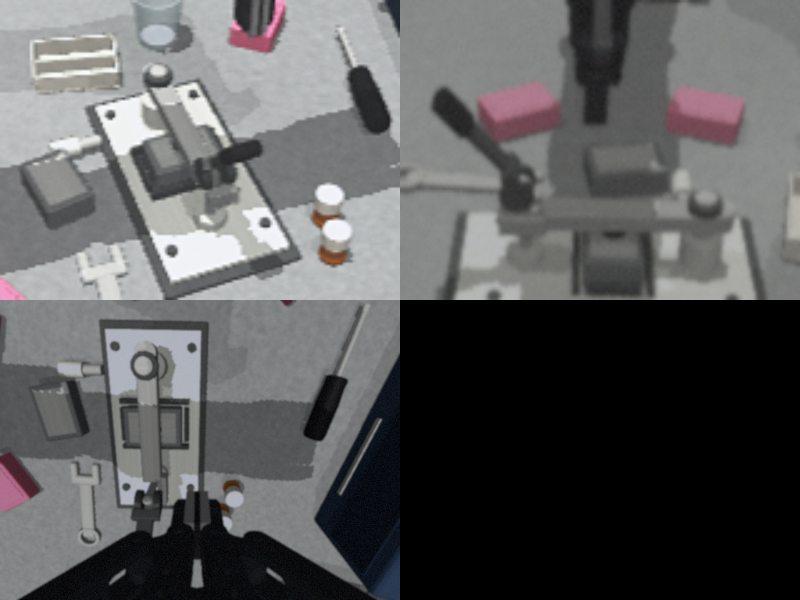

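```bash
cat > lev.py <<'E'
from plan import *
L=np.array([.5797,.033,.082]); Y=16.7; t=np.radians(Y); o=np.array([np.sin(t),-np.cos(t),0]); X=np.array([np.cos(t),np.sin(t),0])
def lt(th,off=0,s=.080):
    h=np.radians(th);w=s*np.cos(h)-(.006+off)*np.sin(h)-.011; z=s*np.sin(h)+(.006+off)*np.cos(h)
    return L+o*w+np.array([0,0,z]),Y
def lw():
    s=manip.state();d=np.array(s["tool_pos"])-L;print("w,z,lat",np.round([d@o,d[2],d@X],4),"F",np.round(s["wrist_force"],1),s["clock"],"tilt",np.round(s["tcp_rot"][2],3))
E
python3 -c "
from lev import *
lw()
line(lt(51,.012)[0]+[0,0,.01],Y,5)
print(lt(51,.012)[0])"
```

```text
w,z,lat [-0.0453  0.087   0.0533] F [-0.5 -0.8 -0.1] 14.125 tilt [ 0.002 -1.    -0.002]
[{"linear": [-0.53, 0.03, -0.71], "delta_rot": [0, 0.0, 0], "gripper": 1}, {"linear": [-0.53, 0.03, -0.71], "delta_rot": [0, 0.0, 0], "gripper": 1}, {"linear": [-0.53, 0.03, -0.71], "delta_rot": [0, 0.0, 0], "gripper": 1}, {"linear": [-0.53, 0.03, -0.71], "delta_rot": [0, 0.0, 0], "gripper": 1}, {"linear": [-0.53, 0.03, -0.71], "delta_rot": [0, 0.0, 0], "gripper": 1}]
now 14.125 [0.6177 0.0917 0.169 ] 16.7 F [-0.5 -0.8 -0.1] q [-0.25  0.49  0.02  1.65 -0.01  1.    0.07]
[0.5869866  0.00871249 0.15549944]
```

Call:
carry_out --rows '[{"linear": [-0.8,0,-0.7],"delta_rot": [0,0,0],"gripper": 1},{"linear": [-0.8,0,-0.7],"delta_rot": [0,0,0],"gripper": 1},{"linear": [-0.7,0,-0.7],"delta_rot": [0,0,0],"gripper": 1},{"linear": [-0.4,0,-0.7],"delta_rot": [0,0,0],"gripper": 1},{"linear": [0,0.3,-0.6],"delta_rot": [0,0,0],"gripper": 1},{"linear": [0,0,0],"delta_rot": [0,0,0],"gripper": 1}]'

```text
clock: 14.88
tool_pos: [0.5827, 0.0029, 0.1629]
tcp_rot: [[0.959, 0.002, -0.284], [0.284, -0.002, 0.959], [0.002, -1.0, -0.003]]
wrist_force: [0.1, -0.1, 0.4]
gripper_width: 0.0002
```

```bash
python3 -c "
from lev import *
lw()
plan(lambda k:lt(54-4*k,max(0,.009-.004*k)),14)
a=manip.camera('side');c=manip.camera('scene')
cv2.imwrite('pics/i.png',np.hstack([cv2.resize(a[130:270,200:360],(400,350)),cv2.resize(c[110:250,130:290],(400,350))])[:,:,::-1])"
```

```text
w,z,lat [ 0.0297  0.0809 -0.0058] F [ 0.1 -0.1  0.4] 14.875 tilt [ 0.002 -1.    -0.003]
[{"linear": [0.29, 0.63, -0.11], "delta_rot": [0, -0.05, 0], "gripper": 1}, {"linear": [-0.0, 0.3, -0.38], "delta_rot": [0, -0.0, 0], "gripper": 1}, {"linear": [0.0, 0.22, -0.24], "delta_rot": [0, -0.0, 0], "gripper": 1}, {"linear": [-0.0, 0.2, -0.2], "delta_rot": [0, -0.0, 0], "gripper": 1}, {"linear": [0.0, 0.21, -0.18], "delta_rot": [0, -0.0, 0], "gripper": 1}, {"linear": [-0.0, 0.23, -0.17], "delta_rot": [0, -0.0, 0], "gripper": 1}, {"linear": [-0.0, 0.24, -0.15], "delta_rot": [0, -0.0, 0], "gripper": 1}, {"linear": [0.0, 0.25, -0.13], "delta_rot": [0, -0.0, 0], "gripper": 1}]
[{"linear": [-0.0, 0.26, -0.12], "delta_rot": [0, -0.0, 0], "gripper": 1}, {"linear": [-0.0, 0.26, -0.1], "delta_rot": [0, -0.0, 0], "gripper": 1}, {"linear": [0.0, 0.27, -0.08], "delta_rot": [0, -0.0, 0], "gripper": 1}, {"linear": [-0.0, 0.27, -0.06], "delta_rot": [0, -0.0, 0], "gripper": 1}, {"linear": [0.0, 0.28, -0.04], "delta_rot": [0, -0.0, 0], "gripper": 1}, {"linear": [-0.0, 0.28, -0.02], "delta_rot": [0, -0.0, 0], "gripper": 1}]
now 14.875 [0.5827 0.0029 0.1629] 16.5 F [ 0.1 -0.1  0.4] q [-0.12  0.43  0.03  1.77 -0.01  0.94  0.2 ]
```

View pics/i.png

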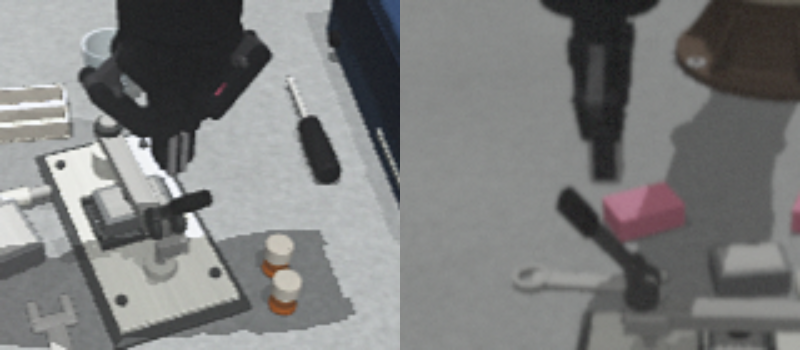

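Call:
carry_out --rows '[{"linear": [0.3,0.6,-0.1],"delta_rot": [0,0,0],"gripper": 1},{"linear": [0,0.3,-0.4],"delta_rot": [0,0,0],"gripper": 1},{"linear": [0,0.25,-0.25],"delta_rot": [0,0,0],"gripper": 1},{"linear": [0,0.25,-0.2],"delta_rot": [0,0,0],"gripper": 1},{"linear": [0,0.25,-0.2],"delta_rot": [0,0,0],"gripper": 1},{"linear": [0,0.25,-0.2],"delta_rot": [0,0,0],"gripper": 1}]'

```text
clock: 15.72
tool_pos: [0.598, -0.0186, 0.1228]
tcp_rot: [[0.957, 0.003, -0.289], [0.289, -0.0, 0.957], [0.003, -1.0, -0.001]]
wrist_force: [-0.4, 0.4, 1.4]
gripper_width: -0.0006
```

```bash
python3 -c "
from lev import *
lw()
plan(lambda k:lt(34-4*k),9)
for c in('side','scene'):
  manip.camera(c);print(c,[(r['point'],r['confidence'],proj(c,L+o*.093*np.cos(np.radians(a))+[0,0,.093*np.sin(np.radians(a))])) for r in manip.place_of('lever_tip',c)[:1] for a in(50,30)])"
```

```text
w,z,lat [0.0547 0.0408 0.0027] F [-0.4  0.4  1.4] 15.725 tilt [ 0.003 -1.    -0.001]
[{"linear": [-0.14, -0.22, -0.03], "delta_rot": [0, 0.03, 0], "gripper": 1}, {"linear": [-0.0, 0.24, -0.15], "delta_rot": [0, -0.0, 0], "gripper": 1}, {"linear": [0.0, 0.25, -0.13], "delta_rot": [0, -0.0, 0], "gripper": 1}, {"linear": [-0.0, 0.26, -0.12], "delta_rot": [0, -0.0, 0], "gripper": 1}, {"linear": [-0.0, 0.26, -0.1], "delta_rot": [0, -0.0, 0], "gripper": 1}, {"linear": [0.0, 0.27, -0.08], "delta_rot": [0, -0.0, 0], "gripper": 1}, {"linear": [-0.0, 0.27, -0.06], "delta_rot": [0, -0.0, 0], "gripper": 1}, {"linear": [0.0, 0.28, -0.04], "delta_rot": [0, -0.0, 0], "gripper": 1}]
[{"linear": [-0.0, 0.28, -0.02], "delta_rot": [0, -0.0, 0], "gripper": 1}]
now 15.725 [ 0.598  -0.0186  0.1228] 16.8 F [-0.4  0.4  1.4] q [-0.08  0.5   0.03  1.77 -0.02  0.87  0.25]
side [([280.2, 228.3], 0.61, array([[278.31891077, 211.63639503]])), ([280.2, 228.3], 0.61, array([[282.45056029, 229.62610448]]))]
scene [([179.0, 201.4], 0.6, array([[193.13118217, 187.77706036]])), ([179.0, 201.4], 0.6, array([[181.76214272, 199.80944259]]))]
```

Call:
carry_out --rows '[{"linear": [-0.1,0.3,-0.12],"delta_rot": [0,0,0],"gripper": 1},{"linear": [0,0.3,-0.12],"delta_rot": [0,0,0],"gripper": 1},{"linear": [0,0.3,-0.1],"delta_rot": [0,0,0],"gripper": 1},{"linear": [0,0.3,-0.1],"delta_rot": [0,0,0],"gripper": 1},{"linear": [0,0.3,-0.05],"delta_rot": [0,0,0],"gripper": 1}]'

```text
clock: 16.55
tool_pos: [0.6, -0.0292, 0.092]
tcp_rot: [[0.957, 0.005, -0.289], [0.289, -0.001, 0.957], [0.005, -1.0, -0.002]]
wrist_force: [-1.0, 1.2, 1.3]
gripper_width: -0.0
```

```bash
python3 -c "
from lev import *
lw()"
```

```text
w,z,lat [0.0654 0.01   0.0016] F [-1.   1.2  1.3] 16.55 tilt [ 0.005 -1.    -0.002]
```

Call:
carry_out --rows '[{"linear": [0,0.3,-0.2],"delta_rot": [0,0,0],"gripper": 1},{"linear": [0,0.3,0],"delta_rot": [0,0,0],"gripper": 1},{"linear": [0,0.3,0],"delta_rot": [0,0,0],"gripper": 1}]'

```text
clock: 16.92
tool_pos: [0.6014, -0.0307, 0.087]
tcp_rot: [[0.957, 0.008, -0.29], [0.29, 0.003, 0.957], [0.009, -1.0, 0.001]]
wrist_force: [-29.0, 0.4, 78.9]
gripper_width: -0.0002
```

```bash
python3 -c "
from lev import *
lw()"
```

```text
w,z,lat [0.0672 0.005  0.0025] F [-29.    0.4  78.9] 16.925 tilt [ 0.009 -1.     0.001]
```

Call:
carry_out --rows '[{"linear": [0,-0.5,0],"delta_rot": [0,0,0],"gripper": 1},{"linear": [0,-1,0],"delta_rot": [0,0,0],"gripper": 1},{"linear": [0,-1,0],"delta_rot": [0,0,0],"gripper": 1},{"linear": [0,-1,0],"delta_rot": [0,0,0],"gripper": 1},{"linear": [0,-1,0],"delta_rot": [0,0,0],"gripper": 1},{"linear": [0.8,-0.8,0.8],"delta_rot": [0,0,0],"gripper": 1},{"linear": [0.8,0,0.8],"delta_rot": [0,0,0],"gripper": 1},{"linear": [0.8,0,0.8],"delta_rot": [0,0,0],"gripper": 1}]'

```text
clock: 17.92
tool_pos: [0.6318, 0.027, 0.195]
tcp_rot: [[0.958, 0.006, -0.286], [0.286, 0.001, 0.958], [0.006, -1.0, -0.0]]
wrist_force: [0.5, 0.6, -0.5]
gripper_width: -0.0001
```

```bash
python3 look.py j | grep -v "tri"; python3 -c "
from lev import *
lw()
a,b,c=[cv2.imread(f'pics/j_{x}.png') for x in('side','wrist','scene')]
cv2.imwrite('pics/j.png',np.vstack([np.hstack([cv2.resize(a[150:270,180:340],(400,300)),cv2.resize(c[130:250,160:320],(400,300))]),np.hstack([cv2.resize(b,(400,300)),cv2.resize(a,(400,300))])]))"
```

```text
strap_pivot [('scene', array([302., 231.]), 0.81), ('side', array([243., 180.]), 0.91)]
    scene [0.5426 0.1602 0.063 ]
    side [0.5462 0.1651 0.063 ]
strap_middle [('scene', array([255., 238.]), 0.71), ('side', array([257., 209.]), 0.62), ('wrist', array([198., 107.]), 0.84)]
    scene [0.5865 0.0825 0.063 ]
    side [0.5702 0.0703 0.063 ]
    wrist [0.5694 0.078  0.063 ]
strap_end [('scene', array([221., 229.]), 0.94), ('side', array([273., 227.]), 0.65), ('wrist', array([200., 180.]), 0.59)]
    scene [0.5803 0.0168 0.063 ]
    side [0.597  0.0204 0.063 ]
    wrist [0.586  0.0177 0.063 ]
lever_axis [('scene', array([230., 222.]), 0.91), ('side', array([267., 216.]), 0.73)]
    scene [0.5783 0.0351 0.082 ]
    side [0.5865 0.0329 0.082 ]
lever_tip [('scene', array([176., 222.]), 0.73), ('side', array([282., 252.]), 0.64), ('wrist', array([200., 266.]), 0.58)]
w,z,lat [0.0217 0.1141 0.0477] F [ 0.3 -0.5 -0. ] 18.825 tilt [ 0.007 -1.    -0.   ]
```

View pics/j.png

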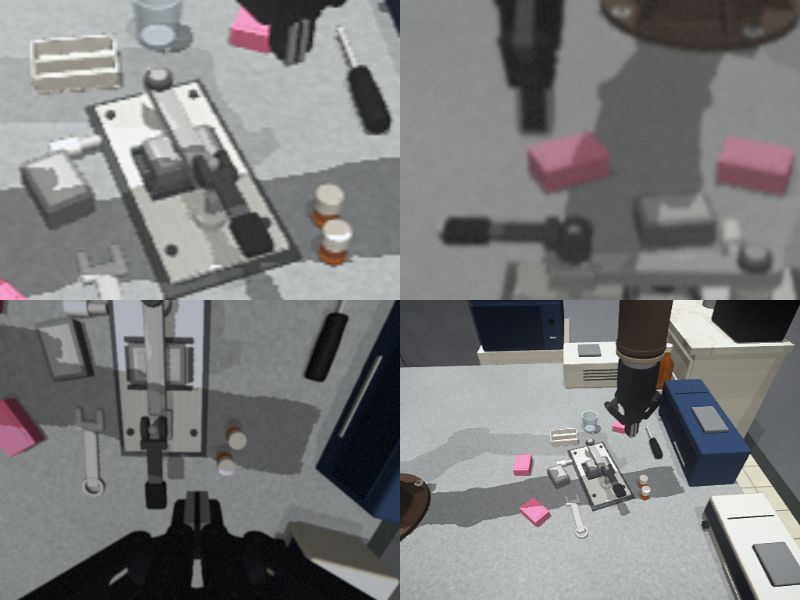

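```bash
python3 -c "
from lev import *
for c in('scene','side'):
  for a in(10,5,0): print(c,a,proj(c,L+o*.093*np.cos(np.radians(a))+[0,0,.093*np.sin(np.radians(a))]))
print(manip.job_done())"
```

```text
scene 10 [[176.67111799 214.04852461]]
scene 5 [[176.42702062 217.72323439]]
scene 0 [[176.58828094 221.38460325]]
side 10 [[283.94136074 245.28418876]]
side 5 [[283.87957937 248.53320288]]
side 0 [[283.64991635 251.45712224]]
the job is handed in; nothing more can be done
None
```

The sample holder is clamped and the job is handed in, finished at about 19 s of the 48 s allowed.

- **Strap:** I pushed it round on its trailing side with the back of the shut fingers until it hit the hard stop. I pressed once more, to about 20 N, to be sure. From above it lies along the fixture, across the holder and against the stud. The networks put its middle and end at about −74° in the world frame, which matches the fixture.
- **Lever:** I then pressed it down with the fingertips until it hit its stop. The detected tip was at row 222 (scene) and 252 (side), against 221.4 and 251.5 expected for a level lever, so it is fully down.
- **Forces:** The wrist force reached about 84 N at the lever's stop, which was harder than needed but under the 120 N limit.
- **Surroundings:** The holder still looks seated in its nest, the other things look unmoved in the last pictures, and the arm was clear with no contact force at hand-in.

**Problems:**
- Partway round, the fingers rotated ahead of the strap and an upward force of about 5 N built up. I backed off, squared the tool and lowered the tip before going on.
- A few network points disagreed by 1–2 cm, including one scene view of the strap's middle that was clearly wrong. I relied on the other views and the contact forces instead.

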